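# Set the shop van's circuit switches for the night

### The arm

A 6-joint arm with a two-finger parallel gripper is mounted at the origin on the work surface. World frame = base frame: x ahead of the robot, y to its left, z up, the work surface at z = 0. Lengths are in mm, angles in rad, forces in N, time in s.
With the tool pointing down it reaches from about 300 to 850 mm from the base axis. Payload 5.4 kg.
Tool frame: the origin (TCP) lies on the centre line of the jaws, within the pads' length; the fingertips stand 17 mm ahead of it and the grasp point (between the pads) lies 2 mm behind it; z points along the fingers, y is the direction in which the jaws open and shut (so a half turn about z gives the same grasp; the last joint's range is limited). The gripper opens to 85 mm and grips with 20 to 120 N. Pads are 22 mm wide; open, the fingers measure 114 mm over their backs; the gripper's body (76 mm by 85 mm) begins 54 mm behind the grasp point. The pads swing forward as they close: fully open they stand 13 mm farther back than shut.
Start: joints at [0.909, 0.158, 1.597, -0, 1.386, -0.21], TCP at [251.044, 517.285, 248.299] pointing down, gripper open.
Joint ranges: [-2.91, 2.91], [-0.94, 2.29], [0.18, 2.7], [-1.29, 4.43], [0.17, 2.64], [-3, 3]. Speed limits (rad/s): [2.57, 2.57, 3.14, 3.14, 3.14, 3.14].

### API

Orientations are given as a unit quaternion [w, x, y, z].
In Python, from bench import arm gives the robot as it stands.
- The arm moves only by the tool carry_out, never from a script. Its argument "commands" is one flat list of numbers, 7 for each row, row after row: the opening in per cent of the stroke, from 0 (shut) to 100 (fully open), then the shift along the world's x, y, z in cm, then the turn, a rotation vector about the world's x, y, z in rad. A call has 1 to 5 rows; each row is the pose to reach, as a shift and turn from the pose commanded when the call began; what a row does not reach only later rows make up. A row lasts 1/8 s, in which the tool goes at most 62.5 mm and 10.7 degrees, less where a joint would pass 70% of its speed; a pose out of reach is approached as far as the arm can. A call with a gripper value outside its range is refused whole. The fingers move at their own pace and stop on an object; the grip force is fixed at half the most. Time passes only in rows, so rows that repeat a pose let the fingers close. It gives the time, the measured TCP pose, the force and the opening at its end, in the units of the state.
- arm.state(): the state, without advancing time (a new reading comes with each control period).
- arm.snapshot(name): name is "scene" or "side" or "wrist"; returns the picture (480x640x3 uint8, red, green, blue); there is no depth.
- arm.camera_model(name): a dict with "K" (3x3 intrinsics, pixels), "rvec" (rotation vector, rad) and "tvec" (3), from world to camera coordinates, as OpenCV has them. Camera axes: x right, y down, z forward; pixel columns grow to the right and rows downward; lengths in mm; the calibration is good to about 2 mm. The wrist camera is an equidistant fisheye: a pixel r from the principal point sees the ray r / f radians off the axis. A picture is of the moment at which its call begins: read the wrist's pose just before it. camera_model takes no time and is no camera call; for the wrist camera it gives the pose at the moment of the call.
- arm.close_job(): hands the job in, once; it reports no verdict.
The state is a dict: "time": time; "joint_pos": joint angles; "qd": joint speeds; "tau": joint torques, N m; "tool_pos": TCP position; "tcp_rot": TCP orientation; "wrist_force": force on the tool from outside, world axes, zero at the start; "wrist_torque": the same for the moment, N m; "width": finger opening in mm.
Only numpy, scipy, OpenCV 4.12 (cv2) and the standard library are available. Lean on these libraries where they do the work, as an engineer would, in place of code of your own. Each camera call takes 0.05 s, during which the arm holds its last target.

### The job

Slide the clear cover of the switch bank open, set the row of rocker switches so that every green one is fully on (pressed down on the side of the white strip) and every red one fully off, and slide the cover fully shut again. Do not switch over, even for a moment, those that are already right, and do not knock over or push away the goods standing around.

Things in the scene. Friction and masses are not known exactly. Their poses are not given: they have to be found in the camera images.
- bank: Switch bank fixed on the counter: grey base 230 (x) x 236 (y) x 12 mm. Origin: centre of its underside; x points away from the robot (yawed up to 0.3 rad), y left. Six rocker switches side by side in a row at bank x = -60 mm, bank y = -75, -45, -15, 15, 45, 75 mm; which colour is where changes. A white strip along the far side of the row (bank x about -8 mm) marks the ON side.
- bank_mid (a point): Same point as the bank's origin. Other parts of the bank: aluminium side rails 12 mm wide at bank y = +-111 mm, tops 60 mm above the counter; behind the row (bank x 1 to 105 mm) a grey housing 56 mm high, over which the cover slides when opened.
- cover (a joint): Slide of the clear cover along the bank's +x (away from the robot), in m: 0 = shut over the switches, 0.105 = fully open (end stops at both). Starts 0 to 20 mm open. Stays where left; takes about 2.5 N to move, plus damping of 8 N s/m.
- cover_rib (a point): Centre of the top of the yellow rib on the cover; at bank x = -60 mm + slide, 84 mm above the counter. Rib 12 (bank x) x 120 (bank y) x 18 mm tall; it can be pushed from either side or pinched. It stands mid-way on the 4 mm clear cover plate, 90 mm (bank x) x 226 mm, top at 66 mm.
- red1_pivot (a point): Pivot centre of a red rocker, 40 mm above the counter; fixed as it rocks; axes as the bank's. All rockers: V-shaped cap 19 mm wide (bank y), 26 mm to each side in bank x, 5 mm thick, faces rising outward at 0.2 rad: the pressed half lies level, top about 43 mm above the counter; the outer end of the other half stands at about 53 mm. Black block 68 x 28 mm below, top at 30 mm.
- red1 (a joint): Tilt of that red rocker (rad): +0.2 = ON, far half (by the white strip) down; -0.2 = OFF, near half down. To flip any rocker, press its raised half straight down some 18 mm out from the pivot until it is level and stops (about 3 N moves it). No snap: it stays where it is left.
- green1_pivot (a point): Pivot centre of a green rocker, 40 mm above the counter; fixed as it rocks; axes as the bank's. Shape: see red1_pivot.
- green1 (a joint): Tilt of that green rocker (rad): +0.2 = ON, far half (by the white strip) down; -0.2 = OFF, near half down.
- red2_pivot (a point): Pivot centre of a red rocker, 40 mm above the counter; fixed as it rocks; axes as the bank's. Shape: see red1_pivot.
- red2 (a joint): Tilt of that red rocker (rad): +0.2 = ON, far half (by the white strip) down; -0.2 = OFF, near half down.
- green2_pivot (a point): Pivot centre of a green rocker, 40 mm above the counter; fixed as it rocks; axes as the bank's. Shape: see red1_pivot.
- green2 (a joint): Tilt of that green rocker (rad): +0.2 = ON, far half (by the white strip) down; -0.2 = OFF, near half down.
- green3_pivot (a point): Pivot centre of a green rocker, 40 mm above the counter; fixed as it rocks; axes as the bank's. Shape: see red1_pivot.
- green3 (a joint): Tilt of that green rocker (rad): +0.2 = ON, far half (by the white strip) down; -0.2 = OFF, near half down.
- red3_pivot (a point): Pivot centre of a red rocker, 40 mm above the counter; fixed as it rocks; axes as the bank's. Shape: see red1_pivot.
- red3 (a joint): Tilt of that red rocker (rad): +0.2 = ON, far half (by the white strip) down; -0.2 = OFF, near half down.
- can: Loose bystander: food can, 66 mm wide, 100 mm high, left of the bank. Origin at the centre of its underside.
- tissue_box: Loose bystander: blue box of tissues 120 x 55 x 70 mm, right of the bank. Origin at the centre of its underside.
- jar: Loose bystander: jar 60 mm wide, 80 mm high, beyond the bank. Origin at the centre of its underside.
- coin_tray: Loose bystander: black coin tray 70 x 160 x 25 mm, between robot and bank. Origin at the centre of its underside.
- mug: Loose bystander: white mug 80 mm wide, 90 mm high, at the left. Origin at the centre of its underside.
- drink: Loose bystander: green bottle 66 mm wide, 200 mm high, at the right. Origin at the centre of its underside.
- carton: Loose bystander: cardboard carton 90 x 140 x 50 mm, near left. Origin at the centre of its underside.

How it is judged:
By the outcome, as a careful person would: the job done as asked, in the order asked, and still so for the second after the job is handed in, with the robot touching nothing.
It also fails if it takes over 54 s, if anything falls off the work surface, if the arm or the gripper's body presses on something with over 40 N, if the wrist force passes 120 N, or if a joint passes its speed limit or range.

## Working session

There is one attempt and no reset: what is moved stays moved. The work goes in short steps, Python scripts to look and compute and a tool call to move; the robot and the scene stay as the last step left them, time stands still between calls to the robot, and variables do not carry over. Pictures are saved under pics/ and viewed, and the job is handed in when it is done.

Besides the shell and the picture viewer there is one more tool, called after ">>>" as name(argument=value, ...), one argument or row to a line, values as JSON. carry_out: Moves the arm, as the interface text tells. Its arguments: {"type":"object","properties":{"commands":{"type":"array"}},"required":["commands"]}

```bash
ls; mkdir -p pics; python3 - <<'E'
from bench import arm
import cv2
print(arm.state())
for n in ["scene","side","wrist"]:
    m=arm.camera_model(n); print(n,m)
    cv2.imwrite(f"pics/{n}0.png",arm.snapshot(n)[:,:,::-1])
E
```

```text
pics
{'time': 0.0, 'joint_pos': array([ 9.08885127e-01,  1.59072955e-01,  1.59827607e+00, -3.36095202e-05,
        1.38620655e+00, -2.10115456e-01]), 'qd': array([ 0.00069095,  0.0004482 , -0.00084638,  0.00198007, -0.0009208 ,
       -0.00020711]), 'tau': array([-1.18461907e-03, -3.96017611e+01, -3.31418896e+01, -5.72491845e-04,
        8.70521588e-03,  2.95954962e-06]), 'tool_pos': array([250.69873121, 516.81285783, 247.28149481]), 'tcp_rot': array([-3.99527560e-04,  2.23978383e-01,  9.74593618e-01, -8.96611156e-04]), 'wrist_force': array([-0.05360668, -0.03006643, -0.38984584]), 'wrist_torque': array([0.05654141, 0.01481278, 0.01675841]), 'width': 85.6343129524905}
scene {'K': array([[491.56616378,   0.        , 318.13947436],
       [  0.        , 491.56616378, 234.55171532],
       [  0.        ,   0.        ,   1.        ]]), 'rvec': array([ 2.136816  ,  1.15365861, -0.4667328 ]), 'tvec': array([-310.82736796, -269.6180983 , 1663.75976287])}
side {'K': array([[481.65880064,   0.        , 318.27879744],
       [  0.        , 481.65880064, 247.45096977],
       [  0.        ,   0.        ,   1.        ]]), 'rvec': array([ 0.28538408, -2.68397181,  1.42485609]), 'tvec': array([ 530.53621892,  124.23971314, 1216.22447365])}
wrist {'K': array([[371.64829954,   0.        , 314.46233715],
       [  0.        , 371.64829954, 243.0626508 ],
       [  0.        ,   0.        ,   1.        ]]), 'rvec': array([-2.44017981, -1.52899257, -0.2271125 ]), 'tvec': array([-574.02133884,  -38.39021832,  378.9433232 ])}
```

View pics/scene0.png

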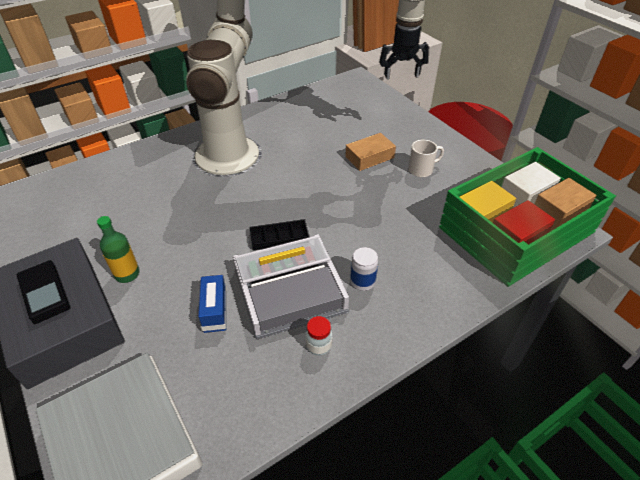

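View pics/side0.png

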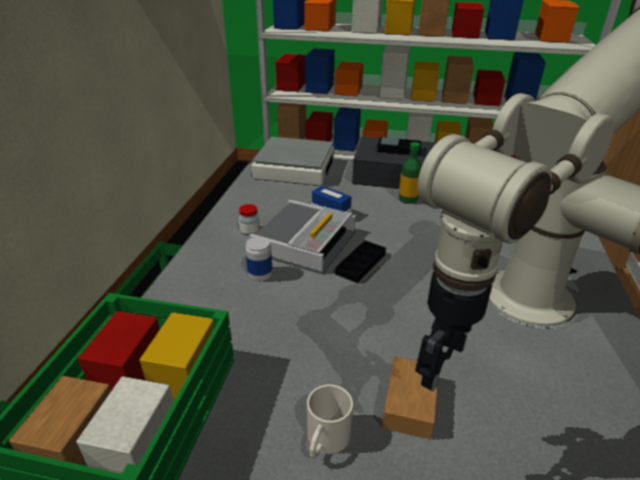

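View pics/wrist0.png

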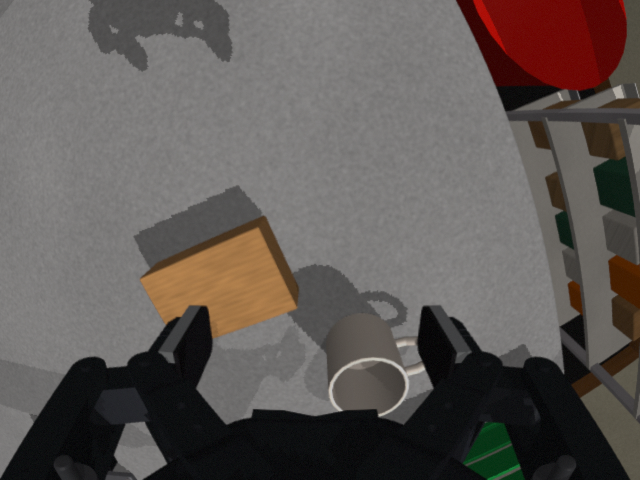

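The scene picture shows the bank around (290,280), with the yellow rib at (283,256), the can at (364,268), the jar at (319,335), the tissue box at (213,303) and the tray at (279,234). I'll enlarge it to get a first bank pose.

```bash
cat > h.py <<'E'
import numpy as np, cv2
from scipy.spatial.transform import Rotation as R
def ray(m,uv,fish=False):
    K=m['K']; u=np.array([(uv[0]-K[0,2])/K[0,0],(uv[1]-K[1,2])/K[1,1]])
    if fish:
        r=np.hypot(*u); d=np.array([*(u/r*np.sin(r)),np.cos(r)]) if r>0 else np.array([0,0,1.])
    else: d=np.array([*u,1.])
    Rm=R.from_rotvec(np.ravel(m['rvec'])).as_matrix()
    return -Rm.T@np.ravel(m['tvec']), Rm.T@d
def at_z(m,uv,z,fish=False):
    c,d=ray(m,uv,fish); return c+d*(z-c[2])/d[2]
def proj(m,P,fish=False):
    Rm=R.from_rotvec(np.ravel(m['rvec'])).as_matrix()
    p=np.atleast_2d(P)@Rm.T+np.ravel(m['tvec'])
    if fish:
        rho=np.hypot(p[:,0],p[:,1]); th=np.arctan2(rho,p[:,2]); q=p[:,:2]/rho[:,None]*th[:,None]
    else: q=p[:,:2]/p[:,2:]
    return np.c_[q[:,0]*m['K'][0,0]+m['K'][0,2], q[:,1]*m['K'][1,1]+m['K'][1,2]]
def bank2w(pose,P):
    x,y,a=pose; P=np.atleast_2d(P).astype(float); c,s=np.cos(a),np.sin(a)
    return np.c_[x+c*P[:,0]-s*P[:,1], y+s*P[:,0]+c*P[:,1], P[:,2]]
E
python3 - <<'E'
import cv2
a=cv2.imread('pics/scene0.png')[210:360,190:390]
cv2.imwrite('pics/sc_crop.png',cv2.resize(a,None,fx=4,fy=4,interpolation=cv2.INTER_CUBIC))
E
```

```text
(no output)
```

View pics/sc_crop.png

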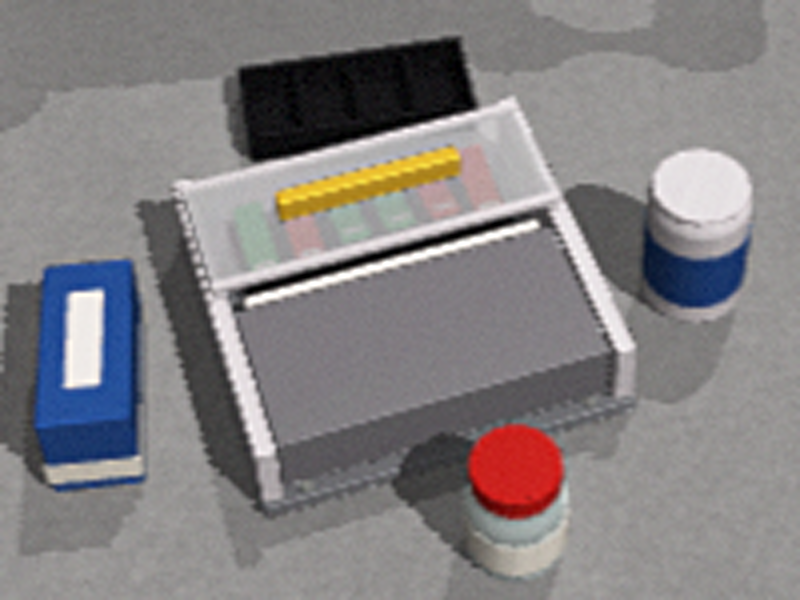

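```bash
python3 - <<'E'
from bench import arm
from h import *
from scipy.optimize import least_squares
m=arm.camera_model('scene')
px=np.array([[175,185],[515,98],[636,345],[635,405],[268,510],[258,460]])/4+[190,210]
B=np.array([[-115,-117,60],[-115,117,60],[115,117,60],[115,118,0],[115,-118,0],[115,-117,60]])
f=lambda p:(proj(m,bank2w(p,B))-px).ravel()
r=least_squares(f,[500,0,0]);print(r.x,f(r.x).reshape(-1,2).round(1))
for n,uv,z in [('jar',(515,465),80),('can',(700,180),100),('tray',(360,95),25),('tissue',(90,340),70)]:
    print(n,at_z(m,np.array(uv)/4+[190,210],z).round())
print('rib', at_z(m,np.array([370,178])/4+[190,210],84).round(), 'ribpred s=0',bank2w(r.x,[[-60,0,84]]))
E
```

```text
[ 6.08341947e+02 -1.13381911e+02 -2.42735579e-01] [[-0.9 -2.4]
 [-0.6 -2.2]
 [ 0.9  1.1]
 [ 0.5  0.6]
 [-0.3  1.7]
 [ 0.2 -0. ]]
jar [ 786. -142.   80.]
can [686.  61. 100.]
tray [443. -46.  25.]
tissue [ 569. -301.   70.]
rib [ 560. -103.   84.] ribpred s=0 [[550.10090198 -98.96037625  84.        ]]
```

```bash
python3 - <<'E'
from bench import arm
from h import *
m=arm.camera_model('wrist'); c,d=ray(m,(m['K'][0,2],m['K'][1,2]),True); s=arm.state()
w,x,y,z=s['tcp_rot'];Rt=R.from_quat([x,y,z,w]).as_matrix()
print(Rt.round(3),Rt.T@(c-s['tool_pos']),Rt.T@d)
E
```

```text
[[-0.9    0.437 -0.001]
 [ 0.437  0.9   -0.001]
 [ 0.    -0.001 -1.   ]] [ 7.45450127e+01 -1.12178296e-02 -1.25097683e+02] [-2.93731895e-01 -6.02186700e-06  9.55887846e-01]
```

>>> carry_out(
  commands=[0, 2.7, -5.3, 0.5, 0, 0, -0.17, 0, 5.4, -10.6, 1, 0, 0, -0.34, 0, 8.1, -15.9, 1.5, 0, 0, -0.51, 0, 10.8, -21.2, 2, 0, 0, -0.68, 0, 13.5, -26.5, 2.5, 0, 0, -0.85],
)

```text
time: 0.78
tool_pos: [386.4, 250.5, 273.3]
tcp_rot: [0.0, 0.608, 0.794, 0.0]
wrist_force: [1.2, 0.4, -0.9]
width: -0.3
```

>>> carry_out(
  commands=[0, 1.7, -5.6, 0.5, 0, 0, -0.1, 0, 3.4, -11.2, 1, 0, 0, -0.2, 0, 5.1, -16.8, 1.5, 0, 0, -0.3, 0, 6.8, -22.4, 2, 0, 0, -0.4, 0, 8.5, -28, 2.5, 0, 0, -0.51],
)

```text
time: 1.4
tool_pos: [471.2, -29.6, 298.4]
tcp_rot: [0.0, 0.788, 0.615, 0.0]
wrist_force: [0.9, 0.8, -0.9]
width: -0.0
```

>>> carry_out(
  commands=[0, 1.1, -5.2, 0.2, 0, 0, 0, 0, 1.1, -5.2, 0.2, 0, 0, 0, 0, 1.1, -5.2, 0.2, 0, 0, 0],
)

```text
time: 1.78
tool_pos: [481.7, -79.3, 299.9]
tcp_rot: [-0.001, 0.787, 0.617, -0.0]
wrist_force: [0.4, 0.6, 0.0]
width: -0.1
```

```bash
python3 - <<'E'
from bench import arm
import cv2,pickle
s=arm.state();m=arm.camera_model('wrist');print(s['tool_pos'],s['tcp_rot'],s['wrist_force'])
a=arm.snapshot('wrist');cv2.imwrite('pics/w1.png',a[:,:,::-1]);pickle.dump(m,open('w1.pkl','wb'))
E
```

```text
[481.73810314 -79.28676907 299.90041234] [-6.04182784e-04  7.87061273e-01  6.16874527e-01 -7.32392536e-05] [0.41364505 0.5922856  0.00959599]
```

View pics/w1.png

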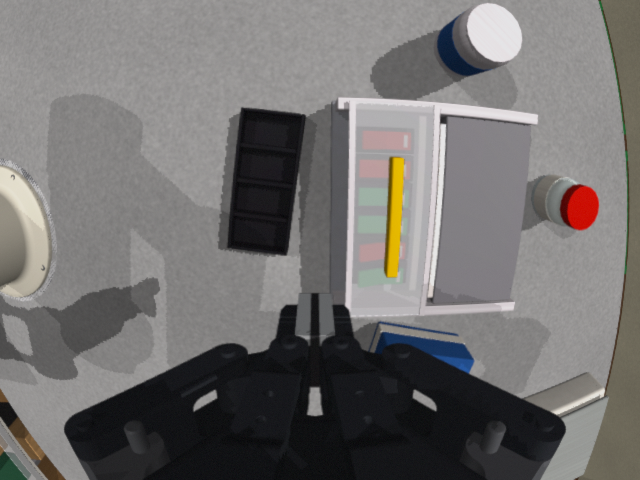

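The wrist view shows, from top (bank +y) to bottom: red, red, green, green, red, green. The cover is shut or nearly so, and the rib runs from (397,158) to (391,277). I'll enlarge it to pick corner points.

```bash
python3 - <<'E'
import cv2
a=cv2.imread('pics/w1.png')[90:320,320:545]
cv2.imwrite('pics/w1c.png',cv2.resize(a,None,fx=2.6,fy=2.6,interpolation=cv2.INTER_CUBIC))
E
```

```text
(no output)
```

View pics/w1c.png

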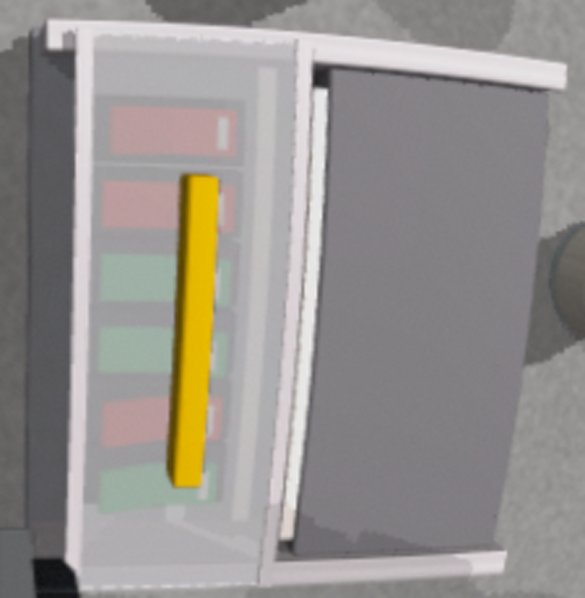

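```bash
python3 - <<'E'
from h import *
import pickle
from scipy.optimize import least_squares
m=pickle.load(open('w1.pkl','rb'))
px=np.array([[332,70],[547,92],[497,551],[297,551],[82,28],[75,585],[308,38],[268,582],[191,176],[217,176],[203,487],[180,485]])/2.6+[320,90]
def B(s,h): return np.array([[1,h,56],[105,h,56],[105,-h,56],[1,-h,56],[-105+s,113,66],[-105+s,-113,66],[-15+s,113,66],[-15+s,-113,66],[-66+s,60,84],[-54+s,60,84],[-54+s,-60,84],[-66+s,-60,84]])
f=lambda p:(proj(m,bank2w(p[:3],B(p[3],p[4])),True)-px).ravel()
r=least_squares(f,[608,-113,-.24,5,103],loss='soft_l1');print(r.x);print(f(r.x).reshape(-1,2).round(1))
print(at_z(m,px[8:].mean(0),84,True), bank2w(r.x[:3],[[-60+r.x[3],0,84]]))
E
```

```text
[ 6.11166238e+02 -1.17497730e+02 -2.36978791e-01  4.35438837e+00
  1.02692700e+02]
[[-0.3 -0.7]
 [ 1.7  0. ]
 [ 0.2 -3.8]
 [-0.8  0.2]
 [-1.8 -0.5]
 [-2.9  1.8]
 [ 1.7  0.3]
 [ 2.1  0.7]
 [-0.4 -0.8]
 [ 2.1 -0.4]
 [ 0.8  0.5]
 [-1.9  1.5]]
[ 556.7917923  -101.84236363   84.        ] [[ 557.07582755 -104.43398095   84.        ]]
```

>>> carry_out(
  commands=[0, 0.9, -0.4, -5.5, 0, 0, 0, 0, 1.8, -0.8, -11, 0, 0, 0, 0, 3.7, -1.5, -16.5, 0, 0, 0, 0, 3.7, -1.5, -19.5, 0, 0, 0, 0, 3.7, -1.5, -21.1, 0, 0, 0],
)

```text
time: 2.45
tool_pos: [518.0, -92.9, 87.4]
tcp_rot: [-0.001, 0.786, 0.618, -0.001]
wrist_force: [0.4, -0.7, 0.4]
width: 0.1
```

```bash
python3 - <<'E'
from bench import arm
import cv2,pickle
s=arm.state();m=arm.camera_model('wrist');print(s['tool_pos'],s['tcp_rot'],s['wrist_force'])
a=arm.snapshot('wrist');cv2.imwrite('pics/w2.png',a[:,:,::-1]);pickle.dump(m,open('w2.pkl','wb'))
E
```

```text
[517.96741691 -92.85705274  87.42737874] [-1.40549232e-03  7.86344788e-01  6.17785917e-01 -6.78562464e-04] [ 0.43085197 -0.6635009   0.40084569]
```

View pics/w2.png

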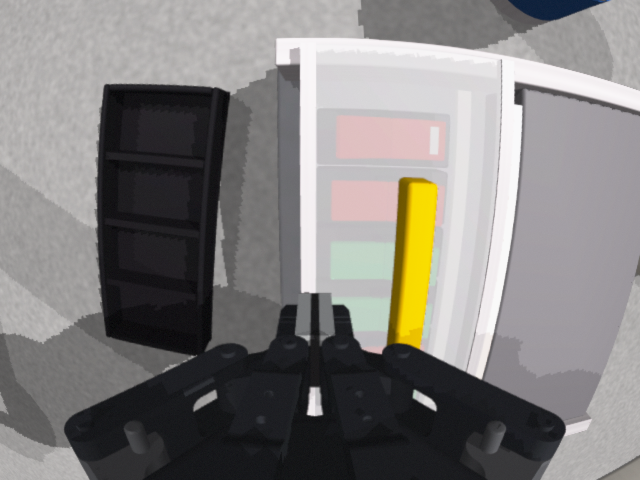

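>>> carry_out(
  commands=[0, 1.5, -0.4, 0, 0, 0, 0, 0, 3.9, -0.95, 0, 0, 0, 0, 0, 6.3, -1.5, 0, 0, 0, 0, 0, 8.7, -2.1, 0, 0, 0, 0, 0, 11.1, -2.7, 0, 0, 0, 0],
)

```text
time: 3.12
tool_pos: [630.0, -121.1, 90.2]
tcp_rot: [-0.001, 0.787, 0.617, -0.001]
wrist_force: [-4.6, -0.7, -0.4]
width: 0.1
```

```bash
python3 - <<'E'
from bench import arm
import cv2,pickle
s=arm.state();m=arm.camera_model('wrist');print(s['tool_pos'],s['tcp_rot'],s['wrist_force'])
a=arm.snapshot('wrist');cv2.imwrite('pics/w3.png',a[:,:,::-1]);pickle.dump(m,open('w3.pkl','wb'))
E
```

```text
[ 629.95225331 -121.13057199   90.20079647] [-6.52362898e-04  7.86632441e-01  6.17420705e-01 -8.06617611e-04] [-4.62700694 -0.65714946 -0.44184571]
```

View pics/w3.png

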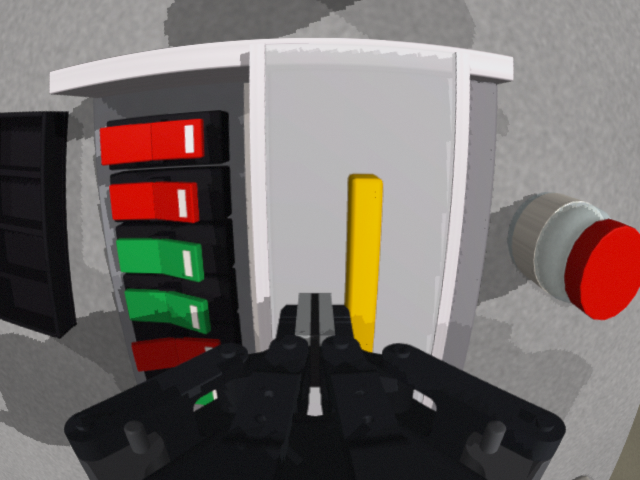

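>>> carry_out(
  commands=[0, 0.5, -0.12, 0, 0, 0, 0, 0, 0.8, -0.2, 0, 0, 0, 0],
)

```text
time: 3.42
tool_pos: [635.7, -122.8, 90.6]
tcp_rot: [-0.002, 0.787, 0.617, -0.002]
wrist_force: [-17.2, 3.4, 14.0]
width: 0.1
```

>>> carry_out(
  commands=[0, 0.3, -0.07, 0, 0, 0, 0, 0, 0.3, -0.07, 0, 0, 0, 0],
)

```text
time: 3.68
tool_pos: [636.0, -122.8, 90.5]
tcp_rot: [-0.005, 0.787, 0.617, -0.004]
wrist_force: [-22.7, 3.9, 18.0]
width: -0.0
```

>>> carry_out(
  commands=[0, -1, 0.2, 0.3, 0, 0, 0, 0, -3.5, 0.5, 5.5, 0, 0, 0, 0, -7.6, 0.3, 10, 0, 0, 0, 0, -12, 0, 14, 0, 0, 0, 0, -15.6, -0.4, 16, 0, 0, 0],
)

```text
time: 4.3
tool_pos: [484.5, -128.5, 252.6]
tcp_rot: [0.003, 0.787, 0.617, 0.001]
wrist_force: [-0.1, 0.1, -1.0]
width: -0.0
```

>>> carry_out(
  commands=[0, 0, 0, 0, 0, 0, 0],
)

```text
time: 4.42
tool_pos: [484.6, -128.7, 252.1]
tcp_rot: [0.003, 0.787, 0.617, 0.001]
wrist_force: [1.2, -0.0, 0.1]
width: -0.1
```

```bash
python3 - <<'E'
from bench import arm
import cv2,pickle
s=arm.state();m=arm.camera_model('wrist');print(s['tool_pos'],s['tcp_rot'],s['wrist_force'])
a=arm.snapshot('wrist');cv2.imwrite('pics/w4.png',a[:,:,::-1]);pickle.dump(m,open('w4.pkl','wb'))
E
```

```text
[ 484.63537428 -128.71199832  252.14793905] [0.00288807 0.78728683 0.61657872 0.00133662] [ 1.19813043e+00 -4.98722744e-04  1.00174625e-01]
```

View pics/w4.png

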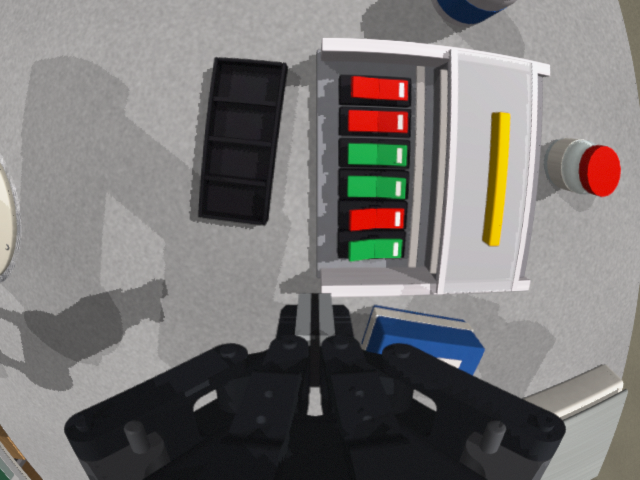

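```bash
python3 - <<'E'
import cv2
a=cv2.imread('pics/w4.png')[60:270,325:425]
cv2.imwrite('pics/w4c.png',cv2.resize(a[:105],None,fx=5.5,fy=5.5,interpolation=cv2.INTER_CUBIC))
cv2.imwrite('pics/w4d.png',cv2.resize(a[105:],None,fx=5.5,fy=5.5,interpolation=cv2.INTER_CUBIC))
E
```

```text
(no output)
```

View pics/w4c.png

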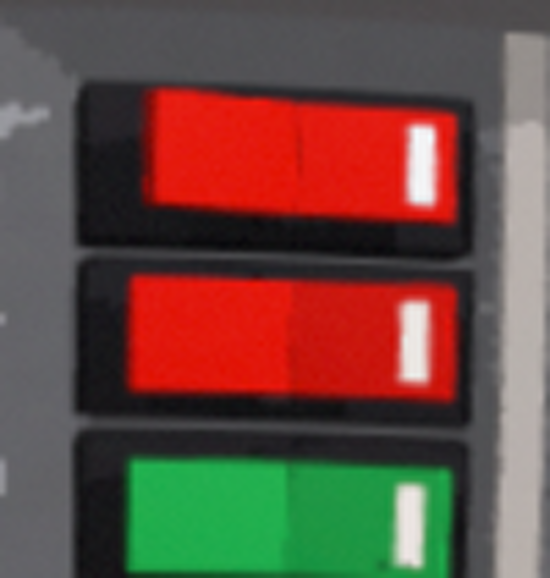

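View pics/w4d.png

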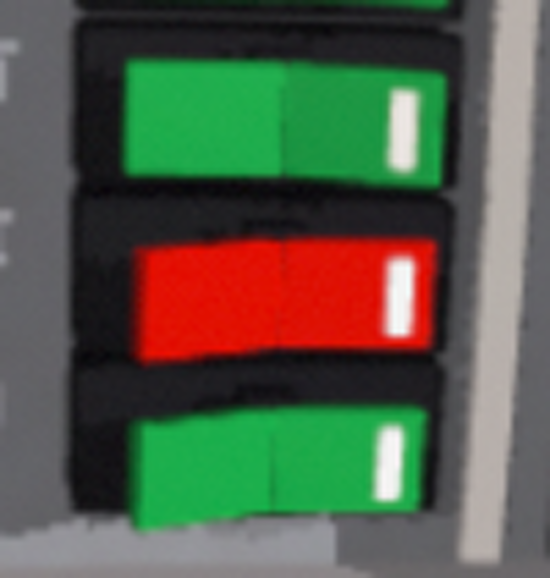

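```bash
python3 - <<'E'
from h import *
import pickle
from scipy.optimize import least_squares
m=pickle.load(open('w4.pkl','rb'))
# per rocker: nearL, creaseL, farL, farR, creaseR, nearR  (L=+y)
d={75:[[148,90],[297,102],[459,112],[456,222],[300,213],[150,203]],
45:[[130,276],[290,282],[458,288],[456,401],[288,396],[128,392]],
15:[[128,460],[290,463],[453,470]],
-15:[[125,578+60],[284,578+64],[446,578+74],[441,578+187],[280,578+178],[124,578+175]],
-45:[[135,578+248],[280,578+240],[436,578+239],[432,578+349],[278,578+349],[137,578+361]],
-75:[[133,578+422],[270,578+410],[426,578+408],[420,578+512],[270,578+513],[134,578+530]]}
on={75:1,45:0,15:0,-15:0,-45:1,-75:1}
def pts(y,o):
    zn,zf=(53,43) if o else (43,53); xn,xf=(-85.5+0,-34) if o else (-86,-34.5)
    q=[[xn,y+9.5,zn],[-60,y+9.5,43],[xf,y+9.5,zf],[xf,y-9.5,zf],[-60,y-9.5,43],[xn,y-9.5,zn]]
    return q[:len(d[y])]
px=np.concatenate([np.array(d[y])/5.5+[325,60] for y in d])
def fit(on):
    B=np.concatenate([pts(y,on[y]) for y in d])
    f=lambda p:(proj(m,bank2w(p,B),True)-px).ravel()
    r=least_squares(f,[611,-117,-.237]); return r,f(r.x).reshape(-1,2)
r,e=fit(on);print(r.x,r.cost)
i=0
for y in d: n=len(d[y]);print(y,e[i:i+n].round(1).tolist());i+=n
for y in d:
    o=dict(on);o[y]=1-o[y];print('flip',y,fit(o)[0].cost)
p=r.x
for y,sx in [(75,-1),(15,1),(-15,1),(-45,-1)]: print(y,bank2w(p,[[-60+sx*20,y,43]]).round(1))
E
```

```text
[ 6.09723339e+02 -1.17693409e+02 -2.39948353e-01] 15.326259385918283
75 [[-0.7, -0.9], [-0.5, -0.4], [-1.7, -0.5], [-1.2, -0.1], [-1.1, 0.1], [-1.0, -0.1]]
45 [[0.8, -0.2], [0.7, -0.4], [0.5, -0.7], [0.5, -0.0], [0.8, -0.3], [1.1, -0.3]]
15 [[1.0, -0.4], [0.2, -0.4], [0.7, -0.2]]
-15 [[1.1, 0.2], [0.5, -0.1], [0.8, 0.1], [0.7, 0.3], [0.6, -0.4], [1.0, -0.1]]
-45 [[0.4, 0.7], [0.2, 0.0], [-1.0, 0.4], [-1.5, 0.0], [-0.2, -0.0], [-0.5, 0.6]]
-75 [[-0.0, 1.1], [0.7, 0.1], [-1.1, 0.4], [-1.3, 0.2], [-0.2, 0.3], [-0.8, 1.0]]
flip 75 22.33916032880855
flip 45 24.465868801336274
flip 15 19.411759338161286
flip -15 27.868124744830315
flip -45 27.576181081649857
flip -75 34.640773078167044
75 [[549.8 -25.8  43. ]]
15 [[574.4 -93.6  43. ]]
-15 [[ 567.3 -122.8   43. ]]
-45 [[ 521.3 -142.4   43. ]]
```

>>> carry_out(
  commands=[0, 1.6, 3, -4, 0, 0, 0, 0, 3.6, 6, -8, 0, 0, 0, 0, 5.5, 9, -12, 0, 0, 0, 0, 6.5, 10.25, -16, 0, 0, 0, 0, 6.5, 10.25, -17, 0, 0, 0],
)

```text
time: 5.1
tool_pos: [548.1, -23.9, 75.3]
tcp_rot: [-0.003, 0.786, 0.618, -0.002]
wrist_force: [-0.5, -0.5, 0.6]
width: -0.2
```

```bash
python3 - <<'E'
from bench import arm
import cv2,pickle
s=arm.state();m=arm.camera_model('wrist');print(s['tool_pos'],s['tcp_rot'],s['wrist_force'])
for n in ['wrist','side']:
    a=arm.snapshot(n);cv2.imwrite(f'pics/{n[0]}5.png',a[:,:,::-1])
a=cv2.imread('pics/s5.png')[180:300,230:390];cv2.imwrite('pics/s5c.png',cv2.resize(a,None,fx=4,fy=4))
E
```

```text
[548.05819268 -23.92762457  75.25993957] [-0.00282124  0.78627325  0.61786952 -0.00191324] [-0.5088992  -0.46648963  0.63526428]
```

View pics/w5.png

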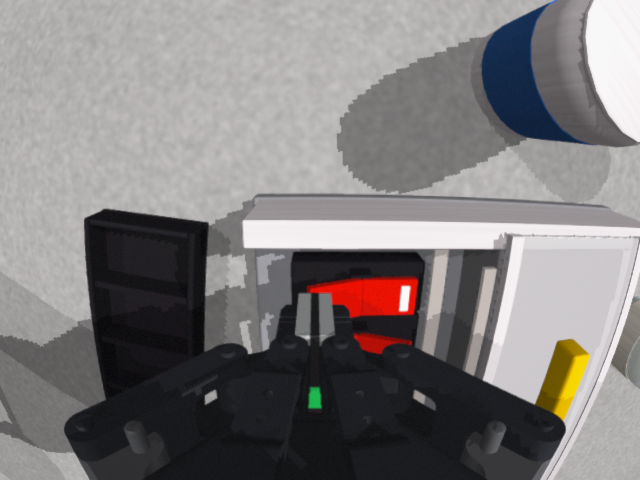

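View pics/s5c.png

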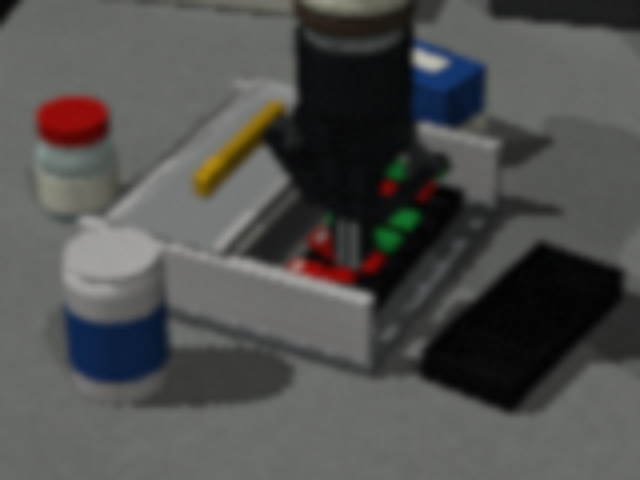

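>>> carry_out(
  commands=[0, 0, 0, -0.4, 0, 0, 0, 0, 0, 0, -0.9, 0, 0, 0, 0, 0, 0, -1.4, 0, 0, 0, 0, 0, 0, -1.8, 0, 0, 0, 0, 0, 0, -2.0, 0, 0, 0],
)

```text
time: 5.82
tool_pos: [549.9, -26.0, 59.3]
tcp_rot: [-0.0, 0.787, 0.617, -0.0]
wrist_force: [-5.5, -0.1, 14.8]
width: 0.0
```

>>> carry_out(
  commands=[0, 0, 0, -0.2, 0, 0, 0, 0, 0, 0, -0.2, 0, 0, 0],
)

```text
time: 6.08
tool_pos: [550.0, -26.0, 59.3]
tcp_rot: [-0.0, 0.787, 0.617, -0.001]
wrist_force: [-10.3, 0.6, 18.7]
width: 0.3
```

>>> carry_out(
  commands=[0, 0, 0, 1.5, 0, 0, 0, 0, 0, 0, 3, 0, 0, 0, 0, -1.2, -5, 3.2, 0, 0, 0, 0, -2.4, -10, 3, 0, 0, 0, 0, -2.87, -11.65, 2.5, 0, 0, 0],
)

```text
time: 6.7
tool_pos: [521.6, -145.0, 83.3]
tcp_rot: [0.001, 0.788, 0.616, 0.0]
wrist_force: [-0.1, 0.4, 0.0]
width: -0.1
```

>>> carry_out(
  commands=[0, 0, 0, -0.3, 0, 0, 0, 0, 0, 0, -0.9, 0, 0, 0, 0, 0, 0, -1.5, 0, 0, 0, 0, 0, 0, -2.1, 0, 0, 0, 0, 0, 0, -2.5, 0, 0, 0],
)

```text
time: 7.32
tool_pos: [521.5, -141.6, 59.0]
tcp_rot: [-0.001, 0.787, 0.617, -0.0]
wrist_force: [-12.3, 8.5, 37.5]
width: -0.1
```

>>> carry_out(
  commands=[0, 0, 0, 0, 0, 0, 0, 0, 0, 0, 0, 0, 0, 0],
)

```text
time: 7.58
tool_pos: [521.4, -141.6, 59.2]
tcp_rot: [-0.001, 0.787, 0.617, -0.0]
wrist_force: [-9.2, 6.4, 20.5]
width: 0.0
```

>>> carry_out(
  commands=[0, 0, 0, 1.5, 0, 0, 0, 0, 0, 0, 3.2, 0, 0, 0, 0, 2.3, 1, 3.5, 0, 0, 0, 0, 4.6, 1.96, 3.2, 0, 0, 0, 0, 4.6, 1.96, 2.8, 0, 0, 0],
)

```text
time: 8.2
tool_pos: [568.9, -122.7, 86.2]
tcp_rot: [0.001, 0.787, 0.618, 0.001]
wrist_force: [-0.3, 0.9, 0.1]
width: -0.2
```

>>> carry_out(
  commands=[0, 0, 0, -0.4, 0, 0, 0, 0, 0, 0, -1.1, 0, 0, 0, 0, 0, 0, -1.7, 0, 0, 0, 0, 0, 0, -2.3, 0, 0, 0, 0, 0, 0, -2.8, 0, 0, 0],
)

```text
time: 8.82
tool_pos: [568.3, -123.4, 58.9]
tcp_rot: [0.001, 0.787, 0.617, 0.0]
wrist_force: [-10.7, 3.6, 35.2]
width: 0.2
```

>>> carry_out(
  commands=[0, 0, 0, 0, 0, 0, 0, 0, 0, 0, 0, 0, 0, 0],
)

```text
time: 9.07
tool_pos: [568.1, -123.3, 59.3]
tcp_rot: [0.001, 0.787, 0.617, 0.0]
wrist_force: [-3.7, 1.2, 13.5]
width: 0.1
```

Next is y=+15, far half: a shift of (7.1, 29.1) mm.

>>> carry_out(
  commands=[0, 0, 0, 1.5, 0, 0, 0, 0, 0, 0, 3, 0, 0, 0, 0, 0.4, 1.5, 3.2, 0, 0, 0, 0, 0.71, 2.91, 3.2, 0, 0, 0, 0, 0.71, 2.91, 2.8, 0, 0, 0],
)

```text
time: 9.7
tool_pos: [574.4, -92.0, 84.7]
tcp_rot: [-0.0, 0.786, 0.618, -0.0]
wrist_force: [-0.2, -0.2, -0.1]
width: 0.1
```

>>> carry_out(
  commands=[0, 0, 0, -0.4, 0, 0, 0, 0, 0, 0, -1.1, 0, 0, 0, 0, 0, 0, -1.7, 0, 0, 0, 0, 0, 0, -2.3, 0, 0, 0, 0, 0, 0, -2.8, 0, 0, 0],
)

```text
time: 10.32
tool_pos: [575.5, -94.3, 58.9]
tcp_rot: [0.001, 0.787, 0.617, 0.0]
wrist_force: [-10.1, 3.8, 35.4]
width: 0.2
```

>>> carry_out(
  commands=[0, 0, 0, 0, 0, 0, 0, 0, 0, 0, 0, 0, 0, 0],
)

```text
time: 10.58
tool_pos: [575.3, -94.2, 59.3]
tcp_rot: [0.001, 0.787, 0.617, 0.0]
wrist_force: [-3.2, 0.3, 12.9]
width: 0.1
```

>>> carry_out(
  commands=[0, 0, 0, 3, 0, 0, 0, 0, -2, -0.9, 8, 0, 0, 0, 0, -5, -2, 13, 0, 0, 0, 0, -8.9, -3.5, 17, 0, 0, 0, 0, -8.9, -3.5, 19.2, 0, 0, 0],
)

```text
time: 11.2
tool_pos: [483.8, -129.5, 251.0]
tcp_rot: [0.001, 0.788, 0.616, -0.0]
wrist_force: [1.7, -0.5, -0.1]
width: 0.3
```

>>> carry_out(
  commands=[0, 0, 0, 0, 0, 0, 0, 0, 0, 0, 0, 0, 0, 0],
)

```text
time: 11.45
tool_pos: [484.8, -128.2, 247.5]
tcp_rot: [-0.001, 0.787, 0.617, -0.001]
wrist_force: [-0.1, -0.2, -0.6]
width: 0.1
```

```bash
python3 - <<'E'
from bench import arm
import cv2,pickle
s=arm.state();m=arm.camera_model('wrist');print(s['tool_pos'],s['wrist_force'])
a=arm.snapshot('wrist')[:,:,::-1];cv2.imwrite('pics/w6.png',a);pickle.dump(m,open('w6.pkl','wb'))
b=a[30:310,300:570]
cv2.imwrite('pics/w6b.png',cv2.resize(b,None,fx=2.1,fy=2.1,interpolation=cv2.INTER_CUBIC))
a=a[60:270,325:425]
cv2.imwrite('pics/w6c.png',cv2.resize(a[:105],None,fx=5.5,fy=5.5,interpolation=cv2.INTER_CUBIC))
cv2.imwrite('pics/w6d.png',cv2.resize(a[105:],None,fx=5.5,fy=5.5,interpolation=cv2.INTER_CUBIC))
E
```

```text
[ 484.84167248 -128.23254125  247.52369552] [-0.13375125 -0.1824854  -0.5745996 ]
```

View pics/w6c.png

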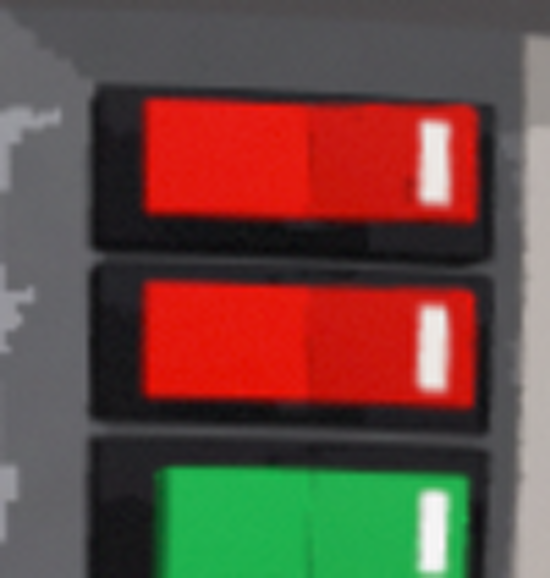

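View pics/w6d.png

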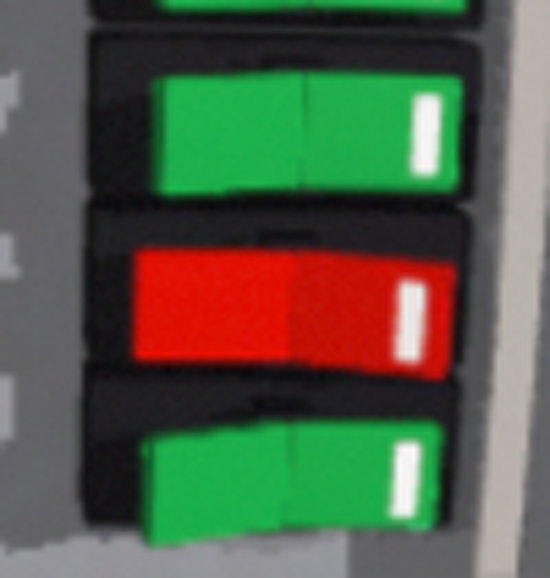

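View pics/w6b.png

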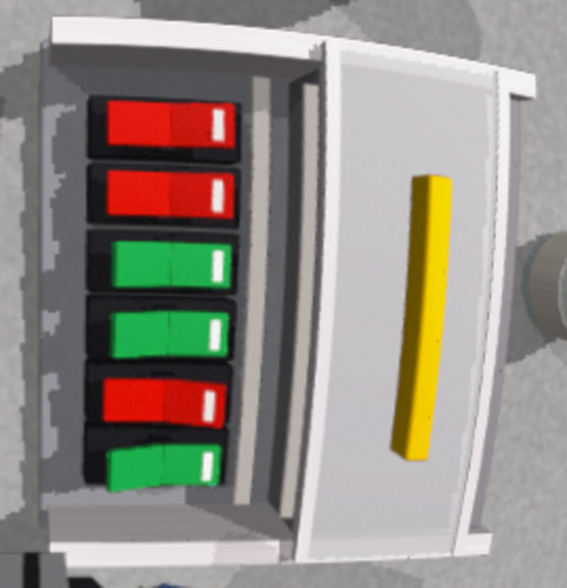

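All six now read as wanted: red, red, red with the far half raised, and the greens with the far half level. Now I'll shut the cover from the far side of the rib.

>>> carry_out(
  commands=[0, 5.5, -0.2, -1, 0, 0, 0, 0, 11, -0.4, -3, 0, 0, 0, 0, 16, -0.6, -5, 0, 0, 0, 0, 19.7, -0.7, -8, 0, 0, 0, 0, 19.7, -0.7, -11, 0, 0, 0],
)

```text
time: 12.12
tool_pos: [683.4, -134.9, 135.0]
tcp_rot: [-0.001, 0.787, 0.618, -0.001]
wrist_force: [0.5, -0.1, 0.2]
width: -0.2
```

>>> carry_out(
  commands=[0, 0, 0, -2.5, 0, 0, 0, 0, 0, 0, -4.2, 0, 0, 0, 0, 0, 0, -5, 0, 0, 0, 0, 0, 0, -5, 0, 0, 0],
)

```text
time: 12.62
tool_pos: [682.3, -135.6, 89.0]
tcp_rot: [-0.0, 0.787, 0.617, -0.0]
wrist_force: [0.4, -0.7, -0.0]
width: 0.1
```

```bash
python3 - <<'E'
from bench import arm
import cv2
s=arm.state();print(s['tool_pos'],s['wrist_force'])
cv2.imwrite('pics/w7.png',arm.snapshot('wrist')[:,:,::-1])
E
```

```text
[ 682.27571545 -135.5999456    88.95817823] [ 0.39424747 -0.71134127 -0.02885783]
```

View pics/w7.png

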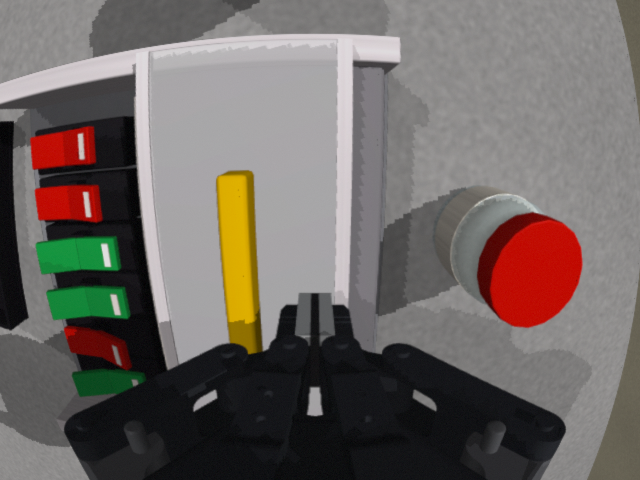

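>>> carry_out(
  commands=[0, -1.2, 0.3, 0, 0, 0, 0, 0, -3.5, 0.85, 0, 0, 0, 0, 0, -5.8, 1.4, 0, 0, 0, 0, 0, -8.2, 2, 0, 0, 0, 0, 0, -10.6, 2.6, 0, 0, 0, 0],
)

```text
time: 13.3
tool_pos: [578.3, -110.5, 91.8]
tcp_rot: [0.003, 0.787, 0.617, 0.002]
wrist_force: [4.1, -1.4, -0.0]
width: 0.1
```

>>> carry_out(
  commands=[0, -0.3, 0.07, 0, 0, 0, 0, 0, -0.7, 0.17, 0, 0, 0, 0, 0, -1.0, 0.24, 0, 0, 0, 0, 0, -1.0, 0.24, 0, 0, 0, 0],
)

```text
time: 13.8
tool_pos: [568.7, -108.1, 90.9]
tcp_rot: [0.002, 0.787, 0.617, 0.001]
wrist_force: [5.3, 0.3, 5.3]
width: 0.1
```

>>> carry_out(
  commands=[0, -0.2, 0.05, 0, 0, 0, 0, 0, -0.4, 0.1, 0, 0, 0, 0, 0, -0.4, 0.1, 0, 0, 0, 0],
)

```text
time: 14.18
tool_pos: [568.0, -108.0, 91.5]
tcp_rot: [0.006, 0.787, 0.617, 0.004]
wrist_force: [16.6, -2.5, -3.3]
width: -0.0
```

>>> carry_out(
  commands=[0, 0.7, -0.17, 0, 0, 0, 0, 0, 1.5, -0.35, 0.2, 0, 0, 0, 0, 1.5, -0.35, 4, 0, 0, 0, 0, 0, -1, 10, 0, 0, 0, 0, -5, -1.8, 14, 0, 0, 0],
)

```text
time: 14.8
tool_pos: [514.8, -124.7, 230.7]
tcp_rot: [0.001, 0.787, 0.617, 0.0]
wrist_force: [0.1, -1.5, 0.5]
width: 0.1
```

>>> carry_out(
  commands=[0, -3, -0.5, 2, 0, 0, 0, 0, -3, -0.5, 2, 0, 0, 0, 0, -3, -0.5, 2, 0, 0, 0],
)

```text
time: 15.18
tool_pos: [483.9, -128.8, 247.1]
tcp_rot: [-0.001, 0.787, 0.617, -0.0]
wrist_force: [0.1, -0.3, -0.0]
width: -0.0
```

```bash
python3 - <<'E'
from bench import arm
import cv2,pickle
s=arm.state();m=arm.camera_model('wrist');print(s['tool_pos'],s['wrist_force'])
a=arm.snapshot('wrist')[:,:,::-1];cv2.imwrite('pics/w8.png',a);pickle.dump(m,open('w8.pkl','wb'))
cv2.imwrite('pics/w8b.png',cv2.resize(a[30:310,300:570],None,fx=2.1,fy=2.1,interpolation=cv2.INTER_CUBIC))
cv2.imwrite('pics/s8.png',arm.snapshot('scene')[:,:,::-1])
E
```

```text
[ 483.86360635 -128.82344812  247.07073658] [ 0.05369388 -0.30861041 -0.00916515]
```

View pics/w8b.png

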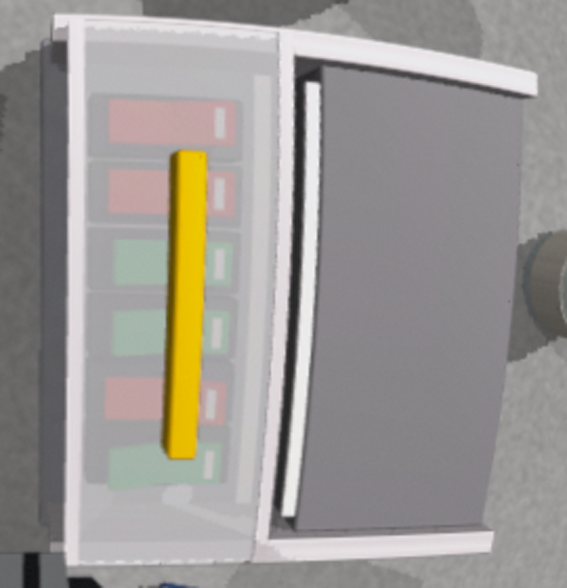

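View pics/s8.png

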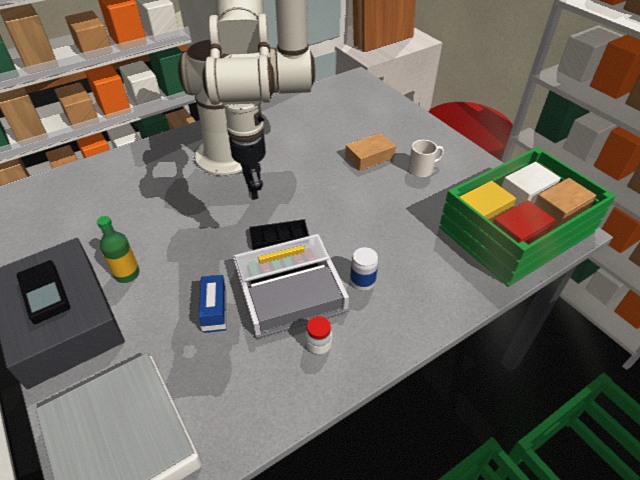

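```bash
python3 - <<'E'
from h import *
import pickle
p=[609.72,-117.69,-.23995]
def s(f,c):
    m=pickle.load(open(f,'rb')); q=np.mean([at_z(m,np.array(u)/2.1+[300,30],84,True) for u in c],0)
    d=q[:2]-p[:2]; return d[0]*np.cos(p[2])+d[1]*np.sin(p[2])+60, -d[0]*np.sin(p[2])+d[1]*np.cos(p[2])
print('open',s('w6.pkl',[(425,177),(451,177),(427,460),(401,458)]))
print('shut',s('w8.pkl',[(178,151),(206,152),(196,459),(170,457)]))
E
```

```text
open (np.float64(103.38036021697567), np.float64(0.06522369482557089))
shut (np.float64(0.15789869435332093), np.float64(0.2004212114003856))
```

```bash
python3 - <<'E'
from bench import arm
print(arm.close_job(), arm.state()['time'])
E
```

```text
the job is handed in; nothing more can be done
the job is handed in; nothing more can be done
```

The job is handed in, finished at about 15 s of the 54 s allowed. I opened the cover, corrected the four switches that were wrong, and slid the cover shut again.

- **Switches:** I pressed the reds at bank y = +75 and −45 mm off, and the greens at −15 and +15 mm on. The red at +45 mm and the green at −75 mm were already right and were not pressed. Each press ran down to the stop, with the fingertips at about 42 mm. The close-up before shutting showed all three reds off and all three greens on.
- **Cover:** It was pushed to the end stop each way, with the force rising to about 23 N open and 17 N shut. The last image puts the slide at about 0.2 mm. The same method read 103.4 mm when the cover was fully open (105 mm), so it is good to about 2 mm.
- **Goods and arm:** In the last scene picture the goods looked to be where they started; I compared them by eye only. The gripper stood clear of everything. The highest wrist-force reading was about 40 N, during presses that ended with the shut fingertips on the rockers.

No check failed or disagreed.

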